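Press the bearing cap home and offer up the gear case cover

TASK

Close up the small gear case: first, with the cover plate still lying on the table, press the round bearing cap that stands proud in the middle of the case down until it is flush with the top face. Then pick up the cover plate and hold it level about 15 mm above the case, the right way round so that each of its four holes is centred over its own threaded hole, ready for the screws. Finish while still holding it there, at rest, not set down on the case and not let go.

Things in the scene. Friction and masses are not known exactly. Their poses are not given: they have to be found in the camera images.
- gearcase: Aluminium gear case fixed to the table: foot flange 130 x 94 x 8 mm, on it a block 110 (x) by 74 (y) mm; flat top face 40 mm above the table. Origin: centre of its underside. z up. In the top face: a 40 mm bore in the middle, filled by the bearing cap, and four 6 mm threaded holes, three near corners and one (+x, -y side) set inward along a long side.
- bore_cap (a joint): Round black bearing cap, 40 mm across, flat topped, in the bore in the middle of the gear case. Slides straight down: 0 = its top is 12 mm above the top face, 0.012 m = fully home, top flush with the face (hard stop). It is a tight fit: moves at about 6 to 8 N and stays where it is left.
- cap_top (a point): Centre of the top surface of the bearing cap; moves with it.
- cover: Loose aluminium cover plate, 110 (x) by 74 (y) by 5 mm, about 0.25 kg, lying flat on the table. Origin: centre of its underside, z up. On its middle a rectangular boss to hold it by, 44 mm along x, 24 mm along y, top 45 mm above the underside; round its foot a step 52 x 30 mm, 9 mm high. Four 12 mm through holes in the pattern of the threaded holes; fits only one way round.
- hole0 (a point): Centre of cover hole 0, at the plate's underside; x 43, y 26 mm from the plate's origin
- hole1 (a point): Centre of cover hole 1, at the plate's underside; x -43, y 26 mm from the plate's origin
- hole2 (a point): Centre of cover hole 2, at the plate's underside; x -43, y -26 mm from the plate's origin
- hole3 (a point): Centre of cover hole 3, at the plate's underside; x 17, y -26 mm from the plate's origin
- tapped0 (a point): Mouth of threaded hole 0 in the gear case's top face; cover hole 0 belongs over it; x 43, y 26 mm from the case's origin
- tapped1 (a point): Mouth of threaded hole 1 in the gear case's top face; cover hole 1 belongs over it; x -43, y 26 mm from the case's origin
- tapped2 (a point): Mouth of threaded hole 2 in the gear case's top face; cover hole 2 belongs over it; x -43, y -26 mm from the case's origin
- tapped3 (a point): Mouth of threaded hole 3 in the gear case's top face; cover hole 3 belongs over it; x 17, y -26 mm from the case's origin

How it is judged:
By the outcome, as a careful person would: the job done as asked, in the order asked, and still so for the second after the job is handed in, while the arm keeps its last pose, push and grip.
It also fails if it takes over 48 s, if anything falls off the work surface, if the arm or the gripper's body presses on something with over 40 N, if the wrist force passes 120 N, or if a joint passes its speed limit or range.

ROBOT

A 6-joint arm with a two-finger parallel gripper is mounted at the origin on a cart in front of the work surface, level with it; the furniture and walls round the work are solid. World frame = base frame: x ahead of the robot, y to its left, z up, the work surface at z = 0. Lengths are in mm, angles in degrees, forces in N, time in s.
With the tool pointing down it reaches from about 300 to 850 mm from the base axis. Payload 4.2 kg.
Tool frame: the origin (TCP) lies at the very end of the fingers, on their centre line; the grasp point (between the pads) lies 19 mm behind it (env.tcp_to_grasp is the distance from the TCP to the grasp point, in mm); z points along the fingers, y is the line along which they close (so a half turn about z gives the same grasp; the last joint's range is limited). The gripper opens to 91 mm and grips with 3 to 60 N. Pads are 32 mm wide; open, the fingers measure 118 mm over their backs; the gripper's body (76 mm by 178 mm) begins 60 mm behind the grasp point.
Start: joints at [-76.375, 18.312, 89.639, -0, 72.044, -1.146], TCP at [146.601, -556.014, 213.976] pointing down, gripper open.
Joint ranges: [-177.97, 177.97], [-48.28, 115.42], [12.27, 149.76], [-77.06, 257.06], [2.81, 150.46], [-146.56, 146.56]. Speed limits (degrees/s): [147.25, 147.25, 180, 180, 180, 180].

INTERFACE

Orientations are given as [roll, pitch, yaw] about the fixed x, y, z axes, in that order (R = Rz(yaw) Ry(pitch) Rx(roll)).
In Python, from workcell import env gives the robot as it stands.
- The arm moves only by the tool move_arm, never from a script. Its argument "plan" is a list of rows, each a list of 3 entries, a list of its own where there are three numbers: the shift along the world's x, y, z in cm, then the turn about the world's z in degrees, then the closure, from 0 (fully open) to 1 (shut). In form: [[[x, y, z], turn, claw], ...]. A call has 1 to 5 rows; each row shifts and turns the commanded pose from where the row before left it; what a row does not reach is not made up. A row lasts 1/10 s, in which the tool goes at most 50 mm and 8.59 degrees, less where a joint would pass 70% of its speed; a pose out of reach is approached as far as the arm can. A call is refused whole if a number of a shift passes 5 or a number of a turn 8.59, either way. A call with a gripper value outside its range is refused whole. The fingers move at their own pace and stop on an object; "squeeze" is the grip in N (left out, the last holds). Time passes only in rows, so rows that do not move let the fingers close. It gives the time, the measured TCP pose, the force, the opening and the grip force at its end, in the units of the state.
- env.state(): the state, without advancing time (a new reading comes with each control period).
- env.grab_frame(name): name is "scene" or "top" or "wrist"; returns a dict with "frame" (384x512x3 uint8, red, green, blue), "z_map" (384x512 float32, mm along the optical axis (not along the pixel's ray), 0 where there is no reading), "fovy" (degrees; the focal length in pixels is half the picture's height over the tangent of half this angle, whatever the lens; pixels are square), "cx", "cy" (the principal point, pixels), "position" and "orientation" of the camera in the world. Camera axes: x right, y down, z forward; pixel columns grow to the right and rows downward; lengths in mm; the calibration is good to about 2 mm. The wrist camera is an equidistant fisheye: a pixel r from the principal point sees the ray r / f radians off the axis. A picture is of the moment at which its call begins.
- env.job_done(): hands the job in; it is judged then, once.
Trained networks look in a picture, given as the dict that the camera call returned (one of the last four; its "shot" number tells which), for a name from the list of things; names that differ only in an ending like _2 or _b are one class to them, and where a whole thing is asked for, a point or a joint stands for the part that bears it (a point fixed in the world has none). Each returns a list of dicts, best first, with "score" (0 to 1); they miss things now and then, are a little off and sometimes report something else, mostly with a low value. They report only what shows in the picture. A call takes as long as a camera call.
- env.search_frame(picture, label): "point" ([column, row] in pixels, amid what is visible of it).
- env.landmark_of(picture, label): "point" ([column, row] in pixels: a listed point, or the origin of a listed thing).
The state is a dict: "time_s": time; "qpos": joint angles; "qvel": joint speeds; "effort": joint torques, N m; "ee_pos": TCP position; "ee_rot": TCP orientation; "force": force on the tool from outside, world axes, zero at the start; "torque": the same for the moment, N m; "gripper_width": finger opening in mm; "gripper_force": force on a finger pad.
Only numpy, scipy, OpenCV 4.12 (cv2) and the standard library are available. Lean on these libraries where they do the work, as an engineer would, in place of code of your own. Each camera call takes 0.05 s, during which the arm holds its last target. There are 200 camera calls.

## Working session

There is one attempt and no reset: what is moved stays moved. The work goes in short steps, Python scripts to look and compute and a tool call to move; the robot and the scene stay as the last step left them, time stands still between calls to the robot, and variables do not carry over. Pictures are saved under pics/ and viewed, at most 10 in all, crops included, and the job is handed in when it is done.

Besides the shell and the picture viewer there is one more tool, called after "Call:" by a JSON object that holds its "name" and its "arguments", one argument or row to a line. move_arm: Moves the arm, as the interface text tells. Its arguments: {"type":"object","properties":{"plan":{"type":"array","items":{"type":"array"}},"squeeze":{"type":"number"}},"required":["plan"]}

```bash
mkdir -p pics
cat > h.py <<'E'
import numpy as np, cv2
from workcell import env
from scipy.spatial.transform import Rotation as R
def rot(o):
    o=np.array(o,float)
    if o.shape==(3,3): return o
    return R.from_euler('xyz',o,degrees=True).as_matrix() if o.size==3 else R.from_quat(o).as_matrix()
def ray(f,p,fish=False):
    h=f['frame'].shape[0]; fl=h/2/np.tan(np.radians(f['fovy'])/2)
    d=np.array([(p[0]-f['cx'])/fl,(p[1]-f['cy'])/fl])
    if fish:
        r=np.hypot(*d)+1e-12; v=np.array([*(d/r*np.sin(r)),np.cos(r)])
    else: v=np.array([*d,1.])
    return np.array(f['position']),rot(f['orientation'])@v
def atz(f,p,z,fish=False):
    o,v=ray(f,p,fish); return o+v*(z-o[2])/v[2]
def depth(f,p,fish=False):
    o,v=ray(f,p,fish); vc=rot(f['orientation'])[:,2]@v
    return o+v/vc*f['z_map'][int(round(p[1])),int(round(p[0]))]
def save(f,n): cv2.imwrite('pics/'+n,f['frame'][:,:,::-1])
Z={'tapped':40,'cap_top':52,'hole':0,'cover':0,'gearcase':0}
def survey(f,names,fish=False):
    for n in names:
        for d in env.landmark_of(f,n)[:2]:
            z=[v for k,v in Z.items() if n.startswith(k)][0]
            print(n,round(d['score'],2),np.round(d['point'],1),'atz',np.round(atz(f,d['point'],z,fish),1),'dep',np.round(depth(f,d['point'],fish),1))
N=['gearcase','cap_top','cover']+['hole%d'%i for i in range(4)]+['tapped%d'%i for i in range(4)]
E
python3 - <<'E'
from h import *
s=env.state();print({k:s[k] for k in('time_s','ee_pos','ee_rot','force','gripper_width')})
for n in('top','scene'):
    f=env.grab_frame(n);save(f,n+'0.png');print(n,f['fovy'],f['position'],f['orientation']);survey(f,N)
a=cv2.hconcat([cv2.imread('pics/top0.png'),cv2.imread('pics/scene0.png')]);cv2.imwrite('pics/a.png',cv2.resize(a,(800,300)))
E
```

```text
{'time_s': 0.0, 'ee_pos': array([ 146.46672383, -555.53570386,  213.13282434]), 'ee_rot': array([-1.79901962e+02, -2.24937696e-03,  1.47676226e+01]), 'force': array([-0.42497941,  0.60107636,  0.11696688]), 'gripper_width': 91.03775215266097}
top 42.1554264303243 [423.19885613 -19.00314672 910.14162028] [-172.58517955   -0.80685715  -89.05365376]
gearcase 0.89 [321.9 232. ] atz [ 467.2 -163.     0. ] dep [ 464.6 -154.8   52.3]
gearcase 0.23 [142.6 156.5] atz [601.1 169.6   0. ] dep [601.8 170.3  -3.6]
cap_top 0.9 [325.8 225.8] atz [ 475.4 -161.6   52. ] dep [ 475.6 -161.9   50.2]
cap_top 0.74 [148.6 199.9] atz [514.9 145.1  52. ] dep [520.3 154.8   1.4]
cover 0.56 [158.2 177.6] atz [562.1 139.2   0. ] dep [554.9 131.   47.2]
hole0 0.89 [146.4 199.1] atz [521.8 159.1   0. ] dep [522.1 159.7  -2.7]
hole0 0.74 [173.4 194.7] atz [530.8 110.1   0. ] dep [530.6 109.8   1.6]
hole1 0.89 [146.4 199.1] atz [521.8 159.1   0. ] dep [522.1 159.7  -2.7]
hole1 0.74 [173.4 194.7] atz [530.8 110.1   0. ] dep [530.6 109.8   1.6]
hole2 0.89 [146.4 199.1] atz [521.8 159.1   0. ] dep [522.1 159.7  -2.7]

[... 1749 characters left out ...]
4. ] atz [527.7  96.    0. ] dep [526.   91.8   5.2]
tapped0 0.83 [268.1 248.6] atz [ 512.7 -141.9   40. ] dep [ 513.6 -140.5   37.3]
tapped0 0.76 [238.1 279.8] atz [ 423.5 -178.7   40. ] dep [ 423.7 -178.3   39.1]
tapped1 0.83 [268.1 248.6] atz [ 512.7 -141.9   40. ] dep [ 513.6 -140.5   37.3]
tapped1 0.76 [238.1 279.8] atz [ 423.5 -178.7   40. ] dep [ 423.7 -178.3   39.1]
tapped2 0.83 [268.1 248.6] atz [ 512.7 -141.9   40. ] dep [ 513.6 -140.5   37.3]
tapped2 0.76 [238.1 279.8] atz [ 423.5 -178.7   40. ] dep [ 423.7 -178.3   39.1]
tapped3 0.83 [268.1 248.6] atz [ 512.7 -141.9   40. ] dep [ 513.6 -140.5   37.3]
tapped3 0.76 [238.1 279.8] atz [ 423.5 -178.7   40. ] dep [ 423.7 -178.3   39.1]
```

View pics/top0.png

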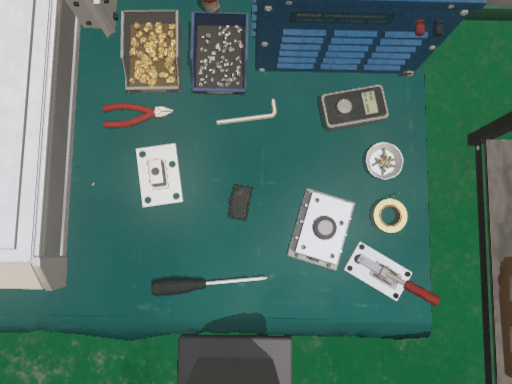

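View pics/scene0.png

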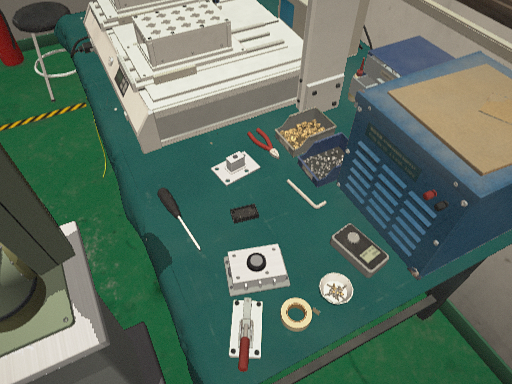

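The top view shows the case with its cap at about (325,226) and the cover at about (160,176), and in the scene view they are at (256,262) and (235,165). The clamp next to the case, at about (380,270) in the top view, is something to keep clear of. Next I'll fit both patterns to all the hole detections.

```bash
cat >> h.py <<'E'
P=np.array([[43,26],[-43,26],[-43,-26],[17,-26]],float)
from itertools import permutations
def fit(pts,prior=None):
    best=[]
    for k in (4,3):
      for ip in permutations(range(len(pts)),k):
        for im in ([list(range(4))] if k==4 else [[0,1,2],[0,1,3],[0,2,3],[1,2,3]]):
            A=P[im];B=np.array(pts)[list(ip)]
            a=A-A.mean(0);b=B-B.mean(0)
            t=np.arctan2((a[:,0]*b[:,1]-a[:,1]*b[:,0]).sum(),(a*b).sum())
            Rm=np.array([[np.cos(t),-np.sin(t)],[np.sin(t),np.cos(t)]])
            o=B.mean(0)-Rm@A.mean(0); e=np.sqrt((((A@Rm.T+o)-B)**2).sum(1).mean())
            best.append((round(e,2),k,np.round(o,1).tolist(),round(np.degrees(t),1)))
      if best: best.sort(); 
    return [b for b in best if b[1]==4][:2]+[b for b in best if b[1]==3][:2]
def fitf(f,lab,z,fish=False,box=None):
    ds=[d for d in env.landmark_of(f,lab)][:7]
    q=[atz(f,d['point'],z,fish)[:2] for d in ds]
    print(lab,[(round(d['score'],2),np.round(d['point'],0).tolist(),np.round(p,0).tolist()) for d,p in zip(ds,q)])
    for r in fit(q): print('  ',r)
E
python3 - <<'E'
from h import *
ims=[]
for n in('top','scene'):
    f=env.grab_frame(n);print(n);fitf(f,'hole0',2);fitf(f,'tapped0',40)
    c=[(130,200,110,260),(280,270,180,370)] if n=='top' else [(140,195,190,280),(235,300,205,310)]
    for r0,r1,c0,c1 in c: ims.append(cv2.resize(f['frame'][r0:r1,c0:c1,::-1],(400,300),interpolation=cv2.INTER_CUBIC))
    if n=='top':
        ims=[cv2.resize(f['frame'][135:215,110:215,::-1],(400,300),interpolation=3),cv2.resize(f['frame'][185:275,270:390,::-1],(400,300),interpolation=3)]
cv2.imwrite('pics/c.png',cv2.vconcat([cv2.hconcat(ims[:2]),cv2.hconcat(ims[2:])]))
E
```

```text
top
hole0 [(0.88, [172.0, 197.0], [526.0, 112.0]), (0.72, [172.0, 162.0], [591.0, 115.0]), (0.68, [146.0, 199.0], [521.0, 159.0]), (0.67, [342.0, 220.0], [489.0, -199.0]), (0.63, [142.0, 153.0], [606.0, 170.0])]
   (np.float64(3.0), 4, [567.6, 139.6], np.float64(6.2))
   (np.float64(11.89), 4, [554.6, 138.3], np.float64(-174.4))
   (np.float64(1.82), 3, [568.6, 138.4], np.float64(8.3))
   (np.float64(1.9), 3, [566.1, 139.7], np.float64(5.4))
tapped0 [(0.88, [332.0, 255.0], [426.0, -174.0]), (0.77, [316.0, 199.0], [523.0, -147.0]), (0.77, [338.0, 222.0], [484.0, -186.0]), (0.75, [303.0, 246.0], [441.0, -124.0])]
   (np.float64(1.88), 4, [474.5, -159.3], np.float64(-15.0))
   (np.float64(13.24), 4, [462.0, -156.0], np.float64(165.4))
   (np.float64(0.38), 3, [474.6, -160.5], np.float64(-15.4))
   (np.float64(1.83), 3, [474.5, -158.4], np.float64(-13.7))Traceback (most recent call last):
  File "<stdin>", line 6, in <module>
cv2.error: OpenCV(4.12.0) /io/opencv/modules/imgproc/src/resize.cpp:4208: error: (-215:Assertion failed) !ssize.empty() in function 'resize'
```

Call:
{"name": "move_arm", "arguments": {
  "plan": [
    [[3, 3.6, 0], 0, 1],
    [[3, 3.6, 0], 0, 1],
    [[3, 3.6, 0], 0, 1],
    [[3, 3.6, 0], 0, 1],
    [[3, 3.6, 0], 0, 1]
  ]
}}

```text
time_s: 1.85
ee_pos: [297.5, -374.6, 214.2]
ee_rot: [180.0, -0.0, 14.7]
force: [0.1, -1.2, 0.2]
gripper_width: 54.1
gripper_force: 0.0
```

Call:
{"name": "move_arm", "arguments": {
  "plan": [
    [[3, 3.6, 0], 0, 1],
    [[3, 3.6, 0], 0, 1],
    [[3, 3.6, 0], 0, 1],
    [[2, 2.5, 0], 0, 1],
    [[0, 0, 0], 0, 1]
  ]
}}

```text
time_s: 2.35
ee_pos: [408.6, -240.3, 214.1]
ee_rot: [-180.0, -0.1, 15.1]
force: [-0.3, -0.2, 0.2]
gripper_width: 14.0
gripper_force: 0.0
```

Run:
```python
from h import *
s=env.state();print(s['time_s'],s['ee_pos'],s['ee_rot'])
f=env.grab_frame('wrist');save(f,'w1.png');print(f['position'],f['orientation'],f['fovy'])
fitf(f,'tapped0',40,True);survey(f,['cap_top','gearcase'],True)
for i in range(2):
  f=env.grab_frame('scene');fitf(f,'hole0',2);fitf(f,'tapped0',40)
```

```text
2.35 [ 408.5822439  -240.3425314   214.10210169] [-1.79978675e+02 -7.31594584e-02  1.50563580e+01]
[ 475.79367221 -221.00787391  385.23522807] [ 1.65549967e+02 -8.62084547e-03 -7.49149702e+01] 65.70646984690485
tapped0 [(0.73, [205.0, 151.0], [422.0, -172.0]), (0.6, [233.0, 104.0], [483.0, -190.0]), (0.59, [173.0, 128.0], [440.0, -127.0]), (0.56, [204.0, 66.0], [520.0, -146.0])]
   (np.float64(2.8), 4, [472.6, -160.4], np.float64(-15.3))
   (np.float64(11.04), 4, [460.1, -157.0], np.float64(164.2))
   (np.float64(1.78), 3, [471.9, -159.3], np.float64(-15.6))
   (np.float64(1.89), 3, [473.6, -161.5], np.float64(-13.4))
cap_top 0.96 [203.1 108.3] atz [ 470.8 -159.8   52. ] dep [ 470.8 -159.5   50.1]
gearcase 0.97 [211.1 105.3] atz [ 476.2 -159.5    0. ] dep [ 476.2 -167.6   50.5]
hole0 []
tapped0 [(0.81, [264.0, 271.0], [480.0, -186.0]), (0.73, [238.0, 277.0], [426.0, -174.0]), (0.63, [235.0, 258.0], [439.0, -130.0]), (0.61, [270.0, 248.0], [516.0, -143.0])]
   (np.float64(4.3), 4, [471.6, -159.7], np.float64(-12.2))
   (np.float64(13.09), 4, [458.9, -156.9], np.float64(167.4))
   (np.float64(2.5), 3, [470.5, -157.9], np.float64(-12.7))
   (np.float64(4.07), 3, [472.6, -160.6], np.float64(-11.8))
hole0 []
tapped0 [(0.84, [232.0, 253.0], [439.0, -117.0]), (0.82, [265.0, 272.0], [480.0, -189.0]), (0.8, [237.0, 275.0], [426.0, -167.0]), (0.63, [268.0, 248.0], [513.0, -141.0])]
   (np.float64(4.24), 4, [470.5, -155.4], np.float64(-16.4))
   (np.float64(12.24), 4, [458.0, -151.7], np.float64(163.3))
   (np.float64(2.09), 3, [472.5, -157.0], np.float64(-19.0))
   (np.float64(3.99), 3, [461.8, -131.9], np.float64(-162.0))
```

View pics/w1.png

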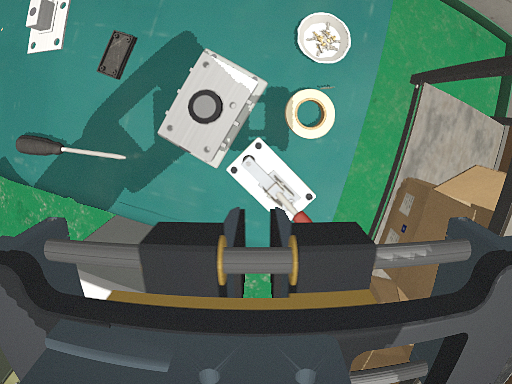

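The wrist view shows the case around (205,106) and agrees with the fit: centre about (472.5, -160), yaw about -15°. I'll move over the cap and descend.

Call:
{"name": "move_arm", "arguments": {
  "plan": [
    [[2.2, 2.7, -2], 0, 1],
    [[2.2, 2.7, -3], 0, 1],
    [[2, 2.6, -3], 0, 1],
    [[0, 0, -3], 0, 1],
    [[0, 0, -2.5], 0, 1]
  ]
}}

```text
time_s: 3.35
ee_pos: [470.6, -162.3, 77.4]
ee_rot: [-180.0, 0.1, 14.9]
force: [-1.1, 1.0, -0.2]
gripper_width: 0.5
gripper_force: 0.0
```

Call:
{"name": "move_arm", "arguments": {
  "plan": [
    [[0, 0, -1], 0, 1],
    [[0, 0, 0], 0, 1],
    [[0, 0, 0], 0, 1]
  ]
}}

```text
time_s: 3.65
ee_pos: [471.3, -163.6, 69.9]
ee_rot: [179.9, -0.1, 14.7]
force: [0.2, 1.1, -0.2]
gripper_width: 0.3
gripper_force: 0.0
```

Call:
{"name": "move_arm", "arguments": {
  "plan": [
    [[0.1, 0.3, -0.6], 0, 1],
    [[0, 0, -0.7], 0, 1],
    [[0, 0, -0.5], 0, 1],
    [[0, 0, -0.3], 0, 1],
    [[0, 0, -0.2], 0, 1]
  ]
}}

```text
time_s: 4.15
ee_pos: [471.5, -160.0, 46.2]
ee_rot: [-180.0, 0.0, 14.8]
force: [-1.8, 1.4, 7.4]
gripper_width: 0.5
gripper_force: 3.1
```

Call:
{"name": "move_arm", "arguments": {
  "plan": [
    [[0, 0, -0.2], 0, 1],
    [[0, 0, -0.2], 0, 1],
    [[0, 0, 0], 0, 1]
  ]
}}

```text
time_s: 4.45
ee_pos: [471.5, -160.0, 42.2]
ee_rot: [-180.0, 0.0, 14.8]
force: [-1.4, 1.2, 4.6]
gripper_width: 0.5
gripper_force: 1.9
```

Call:
{"name": "move_arm", "arguments": {
  "plan": [
    [[0, 0, -0.1], 0, 1],
    [[0, 0, -0.1], 0, 1],
    [[0, 0, -0.1], 0, 1],
    [[0, 0, 0], 0, 1]
  ]
}}

```text
time_s: 4.85
ee_pos: [471.5, -160.0, 40.2]
ee_rot: [180.0, -0.0, 14.8]
force: [-3.1, 1.0, 13.1]
gripper_width: 0.3
gripper_force: 6.1
```

Call:
{"name": "move_arm", "arguments": {
  "plan": [
    [[0, 0, -0.1], 0, 1],
    [[0, 0, -0.05], 0, 1],
    [[0, 0, 0], 0, 1]
  ]
}}

```text
time_s: 5.15
ee_pos: [471.6, -160.0, 40.1]
ee_rot: [180.0, -0.0, 14.8]
force: [-7.2, 2.3, 23.0]
gripper_width: 0.3
gripper_force: 11.9
```

The cap is on its hard stop: z stays at 40.1 mm while the force climbs to 23 N. I'll lift and go to the cover.

Call:
{"name": "move_arm", "arguments": {
  "plan": [
    [[0, 0, 1.5], 0, 0.3],
    [[0, 0, 3.5], 0, 0],
    [[0, 2, 4.5], -4, 0],
    [[0.6, 4, 3], -4, 0],
    [[0.6, 4.8, 0.5], 0, 0]
  ]
}}

```text
time_s: 5.65
ee_pos: [486.4, -52.5, 171.2]
ee_rot: [179.9, -0.5, 6.5]
force: [0.8, -0.1, 0.1]
gripper_width: 37.5
gripper_force: 0.0
```

Call:
{"name": "move_arm", "arguments": {
  "plan": [
    [[0.6, 4.8, 0.5], 0, 0],
    [[0.6, 4.8, 0.5], 0, 0],
    [[0.6, 4.8, 0.5], 0, 0],
    [[0, 3, 0], 0, 0],
    [[0, 0, 0], 0, 0]
  ]
}}

```text
time_s: 6.15
ee_pos: [501.6, 125.1, 182.0]
ee_rot: [-179.9, -0.0, 7.0]
force: [0.4, 0.2, 0.1]
gripper_width: 77.8
gripper_force: 0.0
```

Run:
```python
from h import *
s=env.state();print(s['time_s'],s['ee_pos'],s['ee_rot'],s['force'])
f=env.grab_frame('wrist');f=env.grab_frame('wrist');save(f,'w2.png')
fitf(f,'hole0',2.5,True);survey(f,['cover'],True)
for k in 'top','scene':
  f=env.grab_frame(k);save(f,k+'2.png');fitf(f,'hole0',2.5);fitf(f,'tapped0',40)
  for d in env.landmark_of(f,'cap_top')[:1]: print('cap',atz(f,d['point'],40),depth(f,d['point']))
```

```text
6.15 [501.63392928 125.10255961 182.04772671] [-1.79940665e+02 -2.84609894e-02  7.03943579e+00] [0.40418401 0.15720569 0.10917208]
hole0 [(0.91, [278.0, 155.0], [529.0, 103.0]), (0.89, [230.0, 83.0], [607.0, 169.0]), (0.82, [231.0, 156.0], [521.0, 158.0]), (0.7, [464.0, 193.0], [516.0, -179.0]), (0.65, [273.0, 106.0], [586.0, 116.0])]
   (np.float64(1.94), 4, [566.9, 137.7], np.float64(8.5))
   (np.float64(13.55), 4, [554.0, 135.7], np.float64(-171.0))
   (np.float64(1.07), 3, [566.6, 138.6], np.float64(7.2))
   (np.float64(1.57), 3, [567.4, 137.0], np.float64(8.3))
cover 0.55 [250.5 120.7] atz [565.2 139.8   0. ] dep [565.9 138.9  45.1]
hole0 [(0.96, [150.0, 201.0], [518.0, 153.0]), (0.95, [171.0, 166.0], [583.0, 116.0]), (0.75, [140.0, 153.0], [607.0, 174.0]), (0.66, [176.0, 197.0], [526.0, 105.0])]
   (np.float64(3.37), 4, [565.1, 137.8], np.float64(10.2))
   (np.float64(14.98), 4, [552.3, 135.6], np.float64(-170.1))
   (np.float64(2.05), 3, [563.6, 137.2], np.float64(10.9))
   (np.float64(3.06), 3, [565.3, 139.1], np.float64(8.6))
tapped0 [(0.95, [333.0, 255.0], [426.0, -176.0]),
[... 582 characters left out ...]
.0]), (0.56, [243.0, 156.0], [606.0, 170.0])]
   (np.float64(3.72), 4, [568.9, 141.8], np.float64(9.3))
   (np.float64(11.64), 4, [556.1, 139.6], np.float64(-169.9))
   (np.float64(1.29), 3, [567.7, 139.6], np.float64(7.0))
   (np.float64(2.23), 3, [568.8, 144.3], np.float64(12.0))
tapped0 [(0.87, [238.0, 279.0], [423.0, -177.0]), (0.78, [265.0, 272.0], [480.0, -187.0]), (0.72, [233.0, 254.0], [440.0, -120.0]), (0.64, [270.0, 249.0], [516.0, -146.0])]
   (np.float64(3.47), 4, [471.3, -159.2], np.float64(-15.2))
   (np.float64(12.61), 4, [458.7, -155.9], np.float64(165.8))
   (np.float64(1.83), 3, [469.6, -160.3], np.float64(-12.5))
   (np.float64(2.41), 3, [470.9, -157.6], np.float64(-17.6))
```

View pics/w2.png

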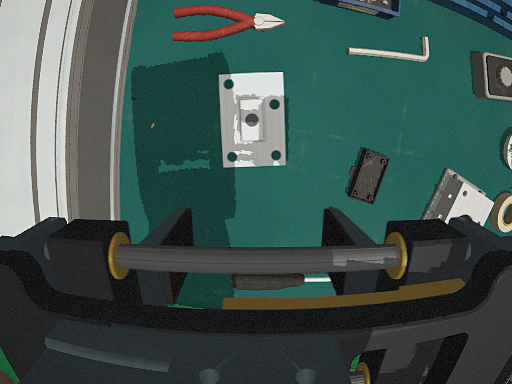

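The wrist view shows the cover at about (252,120) with its boss up, and all four holes match the pattern: centre about (567, 138.5), yaw about 8°. The cap depth of 39.6 mm confirms it is flush. Now the grasp.

Call:
{"name": "move_arm", "arguments": {
  "plan": [
    [[3.3, 0.7, -2], 1, 0],
    [[3.2, 0.6, -3.5], 0, 0],
    [[0, 0, -4], 0, 0],
    [[0, 0, -3], 0, 0],
    [[0, 0, -1.8], 0, 0]
  ]
}}

```text
time_s: 7.25
ee_pos: [565.1, 134.2, 36.3]
ee_rot: [180.0, 0.3, 7.8]
force: [0.3, -0.3, 0.4]
gripper_width: 91.3
gripper_force: 0.0
```

Call:
{"name": "move_arm", "arguments": {
  "plan": [
    [[0, 0, -1], 0, 0],
    [[0, 0, -0.7], 0, 0],
    [[0, 0, 0], 0, 0]
  ]
}}

```text
time_s: 7.55
ee_pos: [566.5, 134.7, 22.1]
ee_rot: [180.0, 0.0, 7.8]
force: [0.7, -0.1, -0.0]
gripper_width: 90.9
gripper_force: 0.0
```

Call:
{"name": "move_arm", "arguments": {
  "plan": [
    [[0, 0.35, -0.3], 0, 0],
    [[0, 0, 0], 0, 0.4],
    [[0, 0, 0], 0, 0.6],
    [[0, 0, 0], 0, 0.7],
    [[0, 0, 0], 0, 0.8]
  ],
  "squeeze": 30
}}

```text
time_s: 8.05
ee_pos: [566.7, 138.2, 19.6]
ee_rot: [180.0, -0.0, 7.8]
force: [0.6, 0.1, -0.0]
gripper_width: 62.1
gripper_force: 0.0
```

Call:
{"name": "move_arm", "arguments": {
  "plan": [
    [[0, 0, 0], 0, 1],
    [[0, 0, 0], 0, 1],
    [[0, 0, 0], 0, 1]
  ]
}}

```text
time_s: 8.35
ee_pos: [566.5, 138.2, 19.3]
ee_rot: [180.0, 0.0, 7.8]
force: [-0.1, 1.0, 0.2]
gripper_width: 38.1
gripper_force: 0.0
```

Call:
{"name": "move_arm", "arguments": {
  "plan": [
    [[0, 0, 0], 0, 1],
    [[0, 0, 0], 0, 1],
    [[0, 0, 0], 0, 1],
    [[0, 0, 0], 0, 1],
    [[0, 0, 0], 0, 1]
  ],
  "squeeze": 40
}}

```text
time_s: 8.85
ee_pos: [566.5, 138.0, 19.2]
ee_rot: [180.0, 0.0, 7.8]
force: [0.7, -0.4, 0.0]
gripper_width: 23.5
gripper_force: 39.9
```

Call:
{"name": "move_arm", "arguments": {
  "plan": [
    [[0, 0, 1], 0, 1],
    [[0, 0, 2], 0, 1],
    [[0, 0, 3], 0, 1],
    [[-0.5, -1.5, 3], 0, 1],
    [[-1, -3, 1], -2.5, 1]
  ]
}}

```text
time_s: 9.35
ee_pos: [554.1, 94.7, 122.9]
ee_rot: [-179.9, -0.4, 5.3]
force: [0.2, -1.6, -2.9]
gripper_width: 23.9
gripper_force: 39.9
```

Call:
{"name": "move_arm", "arguments": {
  "plan": [
    [[-1.1, -3.3, 0], -3, 1],
    [[-1.1, -3.4, 0], -3, 1],
    [[-1.1, -3.4, 0], -3, 1],
    [[-1.1, -3.4, 0], -3, 1],
    [[-1.1, -3.4, 0], -3, 1]
  ]
}}

```text
time_s: 9.85
ee_pos: [495.8, -76.8, 119.7]
ee_rot: [-180.0, -0.0, -9.8]
force: [0.1, 0.1, -2.3]
gripper_width: 23.8
gripper_force: 39.9
```

Call:
{"name": "move_arm", "arguments": {
  "plan": [
    [[-1.1, -3.4, 0], -3, 1],
    [[-1, -3, 0], -2.3, 1],
    [[-0.4, -2, 0], 0, 1],
    [[0, 0, 0], 0, 1],
    [[0, 0, 0], 0, 1]
  ]
}}

```text
time_s: 10.35
ee_pos: [471.5, -159.7, 119.5]
ee_rot: [-180.0, -0.0, -15.1]
force: [0.4, -1.0, -2.4]
gripper_width: 24.0
gripper_force: 39.9
```

Run:
```python
from h import *
s=env.state();print(s['time_s'],s['ee_pos'],s['ee_rot'],s['force'],s['torque'],s['gripper_width'])
zu=s['ee_pos'][2]-19.2
for k in 'wrist','top','scene':
  f=env.grab_frame(k);save(f,k+'3.png');print(k,zu);fitf(f,'hole0',zu+5,k=='wrist');fitf(f,'tapped0',40,k=='wrist')
a=cv2.hconcat([cv2.imread('pics/wrist3.png'),cv2.imread('pics/scene3.png')[100:340,100:420].repeat(1,0)]) if 0 else None
```

```text
10.35 [ 471.47306048 -159.65926892  119.50826749] [-1.79964638e+02 -3.74651528e-03 -1.51003195e+01] [ 0.38926823 -0.97306008 -2.39854585] [0.06025107 0.0179362  0.02063294] 24.030686305043
wrist 100.30826749112845
hole0 [(0.77, [217.0, 156.0], [522.0, -146.0]), (0.63, [223.0, 276.0], [439.0, -125.0]), (0.58, [298.0, 196.0], [483.0, -190.0])]
   (np.float64(0.19), 3, [473.5, -160.4], np.float64(-14.6))
   (np.float64(7.23), 3, [478.2, -136.9], np.float64(131.5))
tapped0 [(0.85, [227.0, 148.0], [521.0, -146.0])]
top 100.30826749112845
hole0 [(0.45, [305.0, 246.0], [439.0, -119.0])]
tapped0 [(0.9, [304.0, 246.0], [440.0, -125.0])]
scene 100.30826749112845
hole0 [(0.93, [237.0, 262.0], [424.0, -176.0]), (0.87, [264.0, 255.0], [477.0, -185.0]), (0.56, [229.0, 235.0], [437.0, -113.0])]
   (np.float64(5.44), 3, [470.5, -155.6], np.float64(-14.9))
   (np.float64(6.59), 3, [435.7, -157.0], np.float64(-63.0))
tapped0 [(0.86, [233.0, 253.0], [440.0, -117.0]), (0.84, [239.0, 278.0], [427.0, -175.0]), (0.81, [269.0, 248.0], [515.0, -140.0]), (0.58, [264.0, 274.0], [477.0, -191.0])]
   (np.float64(5.54), 4, [471.2, -157.5], np.float64(-14.8))
   (np.float64(14.1), 4, [458.6, -154.2], np.float64(165.2))
   (np.float64(3.94), 3, [463.0, -134.1], np.float64(-159.1))
   (np.float64(4.42), 3, [469.2, -159.0], np.float64(-11.3))
```

View pics/wrist3.png

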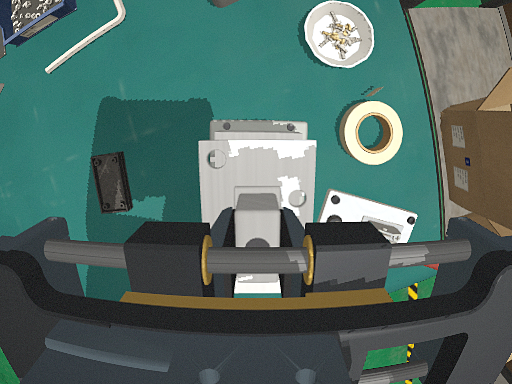

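View pics/scene3.png

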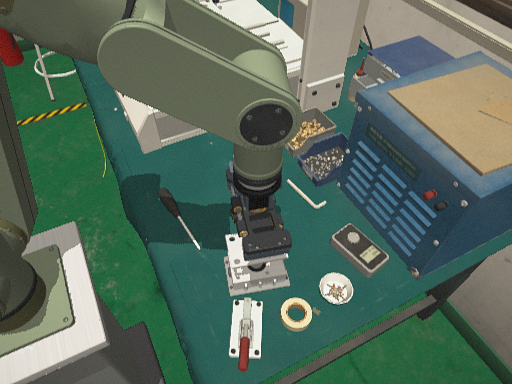

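The plate is level in the grip and the right way round: the scene view shows it above the case at about (260,260), and the wrist view has hole 0 at (217,157) and hole 3 at (298,197). I'll descend to a 15 mm gap.

Call:
{"name": "move_arm", "arguments": {
  "plan": [
    [[0, 0, -1], 0, 1],
    [[0, 0, -1.5], 0, 1],
    [[0, 0, -1.2], 0, 1],
    [[0, 0, -0.8], 0, 1],
    [[0, 0, 0], 0, 1]
  ]
}}

```text
time_s: 11.3
ee_pos: [470.6, -159.5, 72.8]
ee_rot: [-180.0, 0.2, -15.0]
force: [-0.4, -0.1, -2.7]
gripper_width: 23.7
gripper_force: 39.9
```

Run:
```python
from h import *
s=env.state();print(s['time_s'],s['ee_pos'],s['ee_rot'],s['force'])
zu=s['ee_pos'][2]-19.2
fs=[env.grab_frame('wrist') for _ in range(4)]
f=fs[-1];np.savez('w4.npz',**{k:v for k,v in f.items()})
for f in fs: fitf(f,'hole0',zu+5,True);fitf(f,'tapped0',40,True)
m=np.mean([g['frame'].astype(float) for g in fs],0).astype(np.uint8)[:,:,::-1]
a=cv2.resize(m[110:310,180:340],(480,600),interpolation=cv2.INTER_CUBIC);cv2.imwrite('pics/w4.png',a);cv2.imwrite('pics/m4.png',m)
# depth-based plate level
z=fs[-1]['z_map'];
pts=np.array([depth(fs[-1],(c,r),True) for r in range(130,205,3) for c in range(200,325,4)])
pl=pts[(abs(pts[:,2]-zu-5)<6)];A=np.c_[pl[:,:2]-pl[:,:2].mean(0),np.ones(len(pl))];print('plate top',len(pl),np.linalg.lstsq(A,pl[:,2],rcond=None)[0],zu+5)
```

```text
11.3 [ 470.55385208 -159.4502171    72.77766445] [-179.98918928    0.18682077  -15.03287254] [-0.37264713 -0.11584293 -2.69438559]
hole0 [(0.85, [218.0, 158.0], [520.0, -146.0]), (0.58, [294.0, 198.0], [481.0, -187.0]), (0.57, [221.0, 275.0], [439.0, -123.0])]
   (np.float64(1.55), 3, [472.2, -158.7], np.float64(-15.8))
   (np.float64(7.69), 3, [477.4, -135.4], np.float64(130.2))
tapped0 [(0.68, [219.0, 153.0], [521.0, -145.0]), (0.66, [294.0, 187.0], [484.0, -189.0])]
hole0 [(0.91, [295.0, 196.0], [483.0, -187.0]), (0.83, [218.0, 158.0], [520.0, -147.0]), (0.77, [220.0, 276.0], [439.0, -122.0])]
   (np.float64(1.19), 3, [473.0, -158.8], np.float64(-16.0))
   (np.float64(7.08), 3, [478.3, -135.5], np.float64(129.9))
tapped0 [(0.73, [295.0, 189.0], [483.0, -190.0]), (0.72, [219.0, 152.0], [522.0, -145.0])]
hole0 [(0.86, [221.0, 272.0], [442.0, -124.0]), (0.8, [217.0, 156.0], [522.0, -146.0]), (0.66, [293.0, 197.0], [484.0, -187.0])]
   (np.float64(1.99), 3, [474.6, -159.1], np.float64(-15.5))
   (np.float64(8.1), 3, [479.6, -135.7], np.float64(130.6))
tapped0 [(0.93, [220.0, 153.0], [522.0, -145.0]), (0.74, [293.0, 189.0], [484.0, -189.0])]
hole0 [(0.76, [293.0, 194.0], [485.0, -187.0]), (0.68, [220.0, 270.0], [444.0, -124.0]), (0.61, [217.0, 155.0], [523.0, -147.0])]
   (np.float64(2.28), 3, [476.3, -159.2], np.float64(-16.1))
   (np.float64(8.38), 3, [481.6, -135.9], np.float64(129.9))
tapped0 [(0.93, [220.0, 155.0], [521.0, -145.0]), (0.77, [293.0, 189.0], [484.0, -189.0])]
plate top 538 [-2.41752861e-02  3.63073674e-03  6.07747491e+01] 58.577664454712504
```

View pics/w4.png

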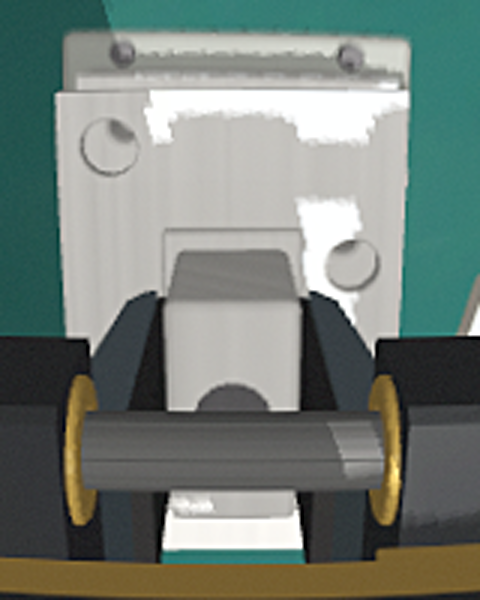

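The crop shows hole 0's rim centred at about (217,159) in the full frame, with tapped 0 dark at about (220,153) through it. Hole 3's rim is at about (297,198). I'll check these and the plate's tilt against the projected models.

```bash
cat >> h.py <<'E'
def proj(f,X):
    fl=f['frame'].shape[0]/2/np.tan(np.radians(float(f['fovy']))/2)
    v=rot(f['orientation']).T@(np.array(X)-f['position']);r=np.hypot(v[0],v[1]);t=np.arctan2(r,v[2])
    return np.array([f['cx']+fl*t*v[0]/r,f['cy']+fl*t*v[1]/r])
def W(pose,l,z):
    c,s=np.cos(np.radians(pose[2])),np.sin(np.radians(pose[2]))
    return [pose[0]+c*l[0]-s*l[1],pose[1]+s*l[0]+c*l[1],z]
E
python3 - <<'E'
from h import *
f=dict(np.load('w4.npz'))
print(f['position'],f['orientation'])
zt=58.6
for lab,p,z in [('hole0',(216.7,158.7),zt),('hole3',(297.3,198),zt),('tap0',(220.3,153),40),('plateL',(198.7,140.7),zt),('plateR',(316.3,140),zt),('bore',0,0)][:5]:
    print(lab,np.round(atz(f,p,z,True),1))
case=(472.5,-160.3,-15)
for n,l,z in [('tap0',P[0],40),('tap3',P[3],40),('blkL',(55,37),40),('blkR',(55,-37),40),('flL',(65,47),8),('flR',(65,-47),8)]:
    q=proj(f,W(case,l,z)); print(n,np.round(q,1),'crop',np.round((q-[180,110])*3,0))
# table tilt with same camera
pts=np.array([depth(f,(c,r),True) for r in range(40,200,6) for c in list(range(135,190,6))+list(range(320,345,5))]);pl=pts[abs(pts[:,2])<6]
A=np.c_[pl[:,:2]-pl[:,:2].mean(0),np.ones(len(pl))];print('table',len(pl),np.linalg.lstsq(A,pl[:,2],rcond=None)[0])
# boss top
pts=np.array([depth(f,(c,r),True) for r in range(198,208,2) for c in range(242,276,4)]);print(np.round(np.median(pts,0),1))
pts=np.array([depth(f,(c,r),True) for r in range(142,186,2) for c in range(226,310,4)]);pl=pts[abs(pts[:,2]-60)<6]
A=np.c_[pl[:,:2]-pl[:,:2].mean(0),np.ones(len(pl))];print('plate',len(pl),np.linalg.lstsq(A,pl[:,2],rcond=None)[0])
E
```

```text
[ 539.27538246 -177.07377026  245.64579185] [ 1.65536401e+02 -2.27643857e-02 -1.05000884e+02]
hole0 [ 520.7 -145.5   58.6]
hole3 [ 482.  -189.1   58.6]
tap0 [ 522.  -145.9   40. ]
plateL [ 535.  -137.5   58.6]
plateR [ 516.1 -209.9   58.6]
tap0 [221.3 154.5] crop [124. 134.]
tap3 [294.8 190.6] crop [344. 242.]
blkL [205.4 137.7] crop [76. 83.]
blkR [311.6 137.8] crop [395.  83.]
flL [199.7 122.9] crop [59. 39.]
flR [316.9 122.9] crop [411.  39.]
table 398 [ 0.0012768  -0.00155536  0.06839851]
[ 493.5 -165.4   84.6]
plate 459 [1.16265395e-03 2.48529159e-03 6.06283249e+01]
```

Call:
{"name": "move_arm", "arguments": {
  "plan": [
    [[0.15, -0.04, 0], 0, 1],
    [[0, 0, 0], 0, 1],
    [[0, 0, 0], 0, 1]
  ]
}}

```text
time_s: 12.2
ee_pos: [473.1, -160.2, 74.2]
ee_rot: [180.0, 0.0, -15.0]
force: [0.4, 0.1, -2.7]
gripper_width: 23.8
gripper_force: 39.9
```

```bash
cat > look.py <<'E'
from h import *
import sys
fs=[];S=[]
for _ in range(8): fs.append(env.grab_frame('wrist'));S.append(env.state())
print(S[-1]['time_s'],np.round(np.mean([s['ee_pos'] for s in S],0),2),np.round(np.mean([s['ee_rot'][2] for s in S]),2))
f=fs[-1];f['position']=np.mean([g['position'] for g in fs],0)
m=np.mean([g['frame'].astype(float) for g in fs],0).astype(np.uint8);f['frame']=m
np.savez(sys.argv[1]+'.npz',**f)
zz=np.mean([g['z_map'] for g in fs],0);f['z_map']=zz
pts=np.array([depth(f,(c,r),True) for r in range(142,186,2) for c in range(226,310,4)]);pl=pts[abs(pts[:,2]-60)<6];print('plate top z',np.median(pl[:,2]))
cv2.imwrite('pics/'+sys.argv[1]+'.png',cv2.resize(m[115:215,190:324,::-1],(800,597),interpolation=cv2.INTER_CUBIC))
E
python3 look.py w5
```

```text
12.6 [ 473.04 -160.19   74.24] -15.03
plate top z 60.31492469449904
```

View pics/w5.png

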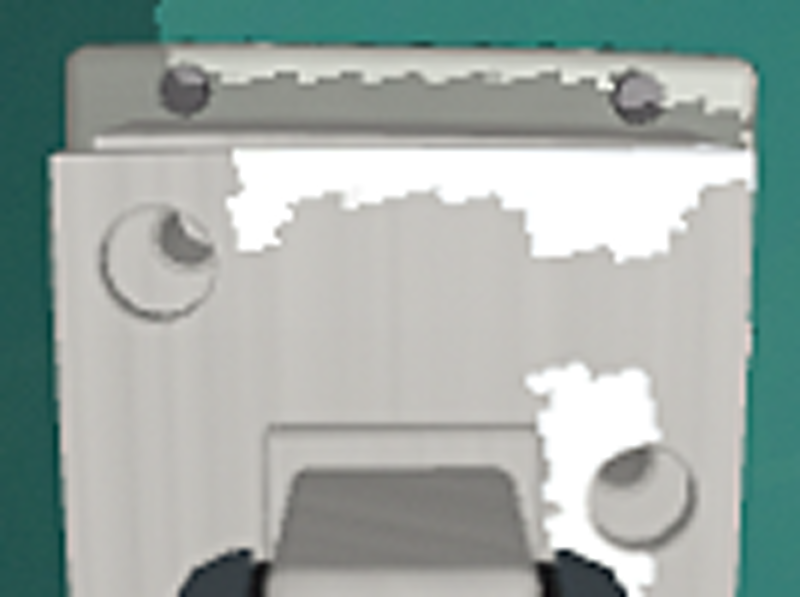

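Tapped holes 0 and 3 are now both visible through their holes. In the crop, hole 0 is at (158,262) with tap 0 at (186,238), and hole 3 is at (642,496) with tap 3 at (626,457). I'll compute the world offsets from these.

Run:
```python
from h import *
f=dict(np.load('w5.npz'))
px=lambda c:(190+c[0]/5.97,115+c[1]/5.97)
q={n:atz(f,px(c),z,True)[:2] for n,c,z in [('h0',(158,262),60.1),('t0',(186,238),40),('h3',(642,496),60.1),('t3',(626,457),40)]}
print(q)
for i in '03': print('needed shift',i,np.round(q['t'+i]-q['h'+i],2))
v=lambda a:np.degrees(np.arctan2(*(q[a+'0']-q[a+'3'])[::-1]));d=P[0]-P[3];r=np.degrees(np.arctan2(d[1],d[0]))
print('yaw h,t',v('h')-r,v('t')-r, np.hypot(*(q['h0']-q['h3'])),np.hypot(*(q['t0']-q['t3'])),np.hypot(*d))
```

```text
{'h0': array([ 521.8370667 , -145.83002468]), 't0': array([ 521.65077308, -146.39701817]), 'h3': array([ 483.57034392, -189.38814809]), 't3': array([ 482.63875308, -189.91207859])}
needed shift 0 [-0.19 -0.57]
needed shift 3 [-0.93 -0.52]
yaw h,t -14.734931264433754 -15.311736227114132 57.97975670968779 58.44226371449097 58.137767414994535
```

Call:
{"name": "move_arm", "arguments": {
  "plan": [
    [[-0.05, -0.03, 0], -0.5, 1],
    [[0, 0, 0], 0, 1],
    [[0, 0, 0], 0, 1],
    [[0, 0, 0], 0, 1],
    [[0, 0, 0], 0, 1]
  ]
}}

```text
time_s: 13.1
ee_pos: [472.6, -160.5, 74.3]
ee_rot: [180.0, -0.0, -15.5]
force: [0.4, -0.4, -2.4]
gripper_width: 24.1
gripper_force: 39.9
```

```bash
python3 look.py w6
```

```text
13.5 [ 472.57 -160.5    74.26] -15.53
plate top z 60.33538437893685
```

View pics/w6.png

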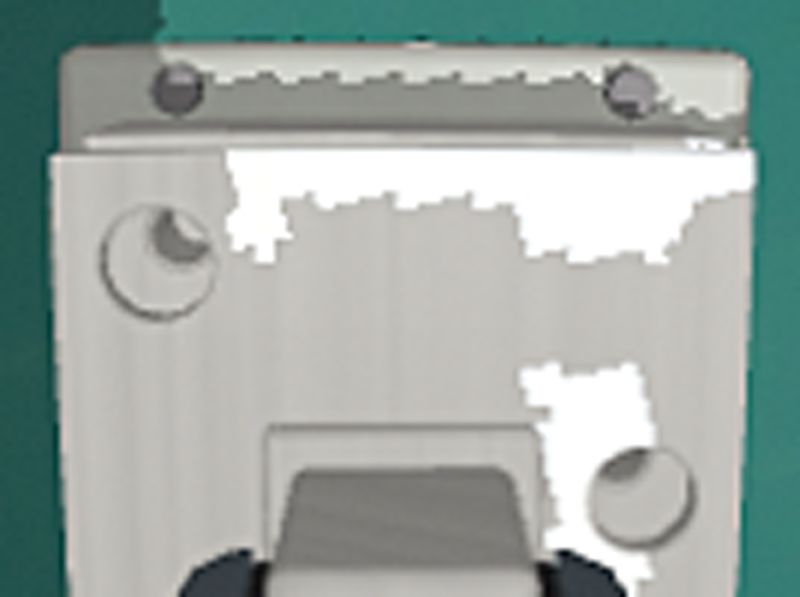

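The flange and plate edges are centred on each other, and both tapped holes sit where concentric alignment predicts. The gap is about 15 mm, so I'm handing in.

```bash
python3 -c "
from workcell import env
print(env.job_done())"
```

```text
the job is handed in; nothing more can be done
None
```

The job is handed in, with no verdict returned: the cap is pressed flush, and the cover is held level and at rest about 15 mm above the case. Holes 0 and 3 were measured within about 1 mm, then corrected. Holes 1 and 2 were hidden behind the gripper, so their alignment is inferred.

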